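# Refit the washed hob knob and hold it pressed

## Task

One of the two control knobs of the gas hob has been washed and is lying, right way up, at the clear side of the lazy susan. Pick it up, turn it so that the flat in its bore matches the flat of the bare D-shaped spindle on the hob, push it fully home on the spindle, and then press it on down against the valve's spring, almost to the bottom of its travel. Finish like that, still holding the knob pressed down with the fingers (do not let go), and leave the other things on the lazy susan where they are.

Things in the scene. Friction and masses are not known exactly. Their poses are not given: they have to be found in the camera images.
- knob_mid (a point): Centre (half-way up, on the axis) of the loose dark knob, 35 mm high, lying right way up. z up, x towards its pointer nose. Lower 17 mm: round body, 42 mm across, 38 mm at its top. On that a bar grip 18 mm high, 14 mm wide (along y), from 19 mm behind the axis to 20 mm ahead (x); sides flat and parallel but for the last 9 mm at +x, which narrow to the nose (thin white line on top)
- knob: The same loose knob, about 60 g: origin at the centre of its underside, 17.5 mm below knob_mid, same axes. In the underside, on the axis, a blind D-shaped bore 14 mm deep, 13 mm across the round part, its flat 3.5 mm from the axis on the +x side (under the nose), with a 1.5 mm chamfer round the mouth
- shaft_top (a point): Centre of the top of the bare upright brass spindle (the other one carries an identical knob). 11 mm across, one flat 2.5 mm from the axis, top edge chamfered 2 mm; stands 24 mm above the hob's top. z up, x the way the flat faces. It does not turn; the knob fits with its x along this x, 1 mm play all round. Knob fully home: knob_mid is 3.5 mm above this point
- spindle (a joint): How far the sprung spindle is pushed down: 0 at rest, 0.006 m at its hard stop. The spring needs about 3 N to start and 9 N at the stop, and pushes it back up when let go
- hob: Two-burner gas hob, stainless steel, top face 60 mm above its origin; 300 mm wide (y), 440 mm deep (x). Origin: underside, below the middle of the control strip, 55 mm from the robot-side edge; x runs to the burners, whose pan supports begin 64 mm beyond the origin and reach 92 mm high. Two spindles stand 50 mm either side of the origin along y; which one is bare varies
- susan: White plastic lazy susan, 350 mm across, upper face 30 mm above its origin (centre of the underside); the disc turns stiffly. The knob lies about 110 mm from the centre near the -x side. Hob and lazy susan may change sides
- jar: Brown glass jar, 68 mm across, 105 mm high, on the lazy susan (origin: centre of the underside); leave alone
- tumbler: Steel tumbler, 70 mm across, 90 mm high, on the lazy susan (origin: centre of the underside); leave alone
- plate: Small white ceramic plate, 100 mm across, 16 mm high, in the middle of the lazy susan (origin: centre of the underside); leave alone
- container: Square glass container with a silicone seal and flip-top lid, 86 mm square, 72 mm high, on the lazy susan away from the knob (origin: centre of the underside); leave alone
Not all that is in view belongs to the job. Leave any blue or green look-alike of the knob alone.

How it is judged:
On the way, in this order (a step that is already met when the one before it is completed fails the run):
1. the knob is carried up clear of the lazy susan in the fingers (contact force between the fingers and knob above 1 N and height (world z) of knob_mid above 0.075 m and contact force between knob and susan below 0.05 N), for 0.2 s.
2. the knob is fully home on the D spindle, flat to flat (z of knob_mid in the frame of shaft_top below 0.006 m and horizontal distance between knob_mid and shaft_top below 0.004 m and angle between the x axis of knob_mid and the x axis of shaft_top, either way round below 0.35 rad and angle between the z axis of knob_mid and the z axis of shaft_top, either way round below 0.15 rad), for 0.2 s.
At the end, for the whole second after the job is handed in: Knob home on the spindle (centre under 6 mm above the spindle top, within 4 mm of its axis, flats within 0.35 rad, upright within 0.15 rad); fingers still on it with over 1 N; spindle held down over 4 of its 6 mm; knob not pressing on the hob itself (all of step 2 and contact force between the fingers and knob above 1 N and value of joint spindle above 0.004 m and contact force between knob and hob below 0.5 N); the arm keeps its last pose, push and grip.
It fails at once if a bystander is shifted by more than 40 mm (distance of any of jar, tumbler, plate, container from where it was at the start of the episode above 0.04 m).
It fails at once if a standing bystander is tipped by more than 0.5 rad (angle between any of jar, tumbler, container's own z axis and vertical above 0.5 rad).
It also fails if it takes over 58 s, if anything falls off the work surface, if the arm or the gripper's body presses on something with over 40 N, if the wrist force passes 120 N, or if a joint passes its speed limit or range.

## Robot

A 6-joint arm with a two-finger parallel gripper is mounted at the origin on the work surface. World frame = base frame: x ahead of the robot, y to its left, z up, the work surface at z = 0. Lengths are in m, angles in rad, forces in N, time in s.
With the tool pointing down it reaches from about 0.3 to 0.825 m from the base axis. Payload 5.4 kg.
Tool frame: the origin (TCP) lies at the very end of the fingers, on their centre line; the grasp point (between the pads) lies 19 mm behind it; z points along the fingers, x is the direction in which the jaws open and shut, and the axes are right-handed (so a half turn about z gives the same grasp; the last joint's range is limited). The gripper opens to 92 mm and grips with 3 to 60 N. Pads are 20 mm wide; open, the fingers measure 128 mm over their backs; the gripper's body (75 mm by 189 mm) begins 69 mm behind the grasp point.
Start: joints at [0.932, 0.158, 1.597, -0, 1.386, -0.21], TCP at [0.239, 0.523, 0.215] pointing down, gripper open.
Joint ranges: [-2.91, 2.91], [-0.94, 2.29], [0.18, 2.7], [-1.29, 4.43], [0.17, 2.64], [-3, 3]. Speed limits (rad/s): [2.57, 2.57, 3.14, 3.14, 3.14, 3.14].

## Interface

Orientations are given as a rotation vector (axis times angle).
In Python, from workcell import bot gives the robot as it stands. Calls block until the motion is done:
- bot.goto(position, orientation): joint-space move of the TCP to a pose.
- bot.line_to(position, rot=None, max_speed=0.15): straight line of the TCP; rot=None keeps the orientation; max_speed is the mean speed in m/s.
- bot.set_joints(angles): joint-space move.
- bot.set_gripper(opening, newtons=None): opening from 0.0 (shut) to 1.0 (fully open); newtons is the grip in N (None keeps the last); returns when the fingers have stopped.
- bot.hold(seconds).
- bot.inverse_kinematics(position, orientation): joint angles nearest the present ones, or None.
- bot.read_camera(name): name is "side" or "top"; returns a dict with "pixels" (420x560x3 uint8, blue, green, red), "fx", "fy", "cx", "cy" (pixels), "k1" (the pictures are not rectified: a ray, as slopes to the right and down, at radius r is drawn at 1 + k1 r^2 times it, then the intrinsics apply), "R" (3x3) and "t" (3): a world point X has camera coordinates R X + t. Camera axes: x right, y down, z forward; pixel columns grow to the right and rows downward; lengths in m; the calibration is good to about 2 mm. A picture is of the moment at which its call begins. There is no depth.
A pose or a line that the arm cannot do raises bot.MotionError and nothing moves.
- bot.job_done(): hands the job in, once; it reports no verdict.
Readings, each from a call of its own:
- bot.current_clock(): time.
- bot.current_joints(): joint angles.
- bot.current_joint_vel(): joint speeds.
- bot.current_effort(): joint torques, N m.
- bot.current_ee_pos(): TCP position.
- bot.current_tool_rot(): TCP orientation.
- bot.current_contact_force(): force on the tool from outside, world axes, zero at the start.
- bot.current_ft_torque(): the same for the moment, N m.
- bot.current_opening(): opening from 0.0 (shut) to 1.0 (fully open).
Only numpy, scipy, OpenCV 4.12 (cv2) and the standard library are available. Lean on these libraries where they do the work, as an engineer would, in place of code of your own. Each camera call takes 0.05 s, during which the arm holds its last target.

## Working session

There is one attempt and no reset: what is moved stays moved. The work goes in short steps, each a Python script; the robot and the scene stay as the last script left them, time stands still between calls to the robot, and variables do not carry over. Pictures are saved under pics/ and viewed, and the job is handed in when it is done.

```bash
mkdir -p pics; ls; python3 - <<'E'
from workcell import bot
import cv2
print(bot.current_clock(),bot.current_tool_rot())
for n in("side","top"):
    c=bot.read_camera(n)
    cv2.imwrite(f"pics/{n}0.png",c["pixels"])
    print(n,c["fx"],c["cx"],c["cy"],c["k1"],c["R"],c["t"])
E
```

```text
pics
0.0 [ 2.6426443   1.69760237 -0.0027144 ]
side 443.45841118731073 271.9093134680483 215.03039952068045 -0.040515530281681755 [[ 0.8112728  -0.58434828  0.01932697]
 [-0.2830636  -0.42148236 -0.86152633]
 [ 0.51157741  0.69346211 -0.50734491]] [-0.38475133  0.20281556  0.77269063]
top 482.1745847348669 281.85191923253205 213.36130351552305 -0.0055889469392592685 [[-0.0697131  -0.99756641  0.00115549]
 [-0.97499214  0.06789042 -0.21161572]
 [ 0.21102228 -0.01587898 -0.97735227]] [0.03758214 0.47106457 1.16588218]
```

View pics/side0.png

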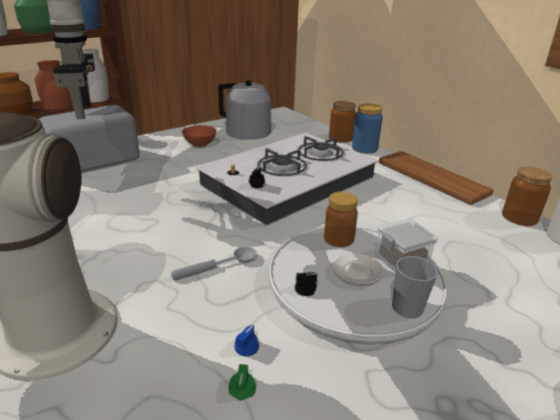

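View pics/top0.png

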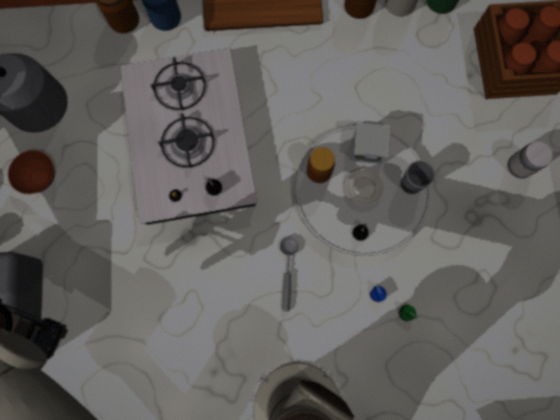

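The top view shows the loose knob at about (361,232), the bare spindle at (175,195) and the fitted knob at (213,186). The side view shows them at (306,283), (233,170) and (257,179). I'll zoom in on these.

```bash
python3 - <<'E'
import cv2,numpy as np
s=cv2.imread("pics/side0.png");t=cv2.imread("pics/top0.png")
def z(im,u,v,r=20,g=1.0):
    c=im[v-r:v+r,u-r:u+r].astype(float)
    c=255*(c/255)**g
    return cv2.resize(c.clip(0,255).astype(np.uint8),(380,290) if 0 else (290,290),interpolation=cv2.INTER_CUBIC)
a=np.hstack([z(t,361,232,18,.5),z(t,175,195,18,.6)])
b=np.hstack([z(s,306,283,18,.5),z(s,233,170,18,.6)])
cv2.imwrite("pics/z0.png",np.vstack([a,b]))
a=np.hstack([z(t,213,186,18,.5),z(s,257,179,18,.5)])
cv2.imwrite("pics/z1.png",a)
E
```

```text
(no output)
```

View pics/z0.png

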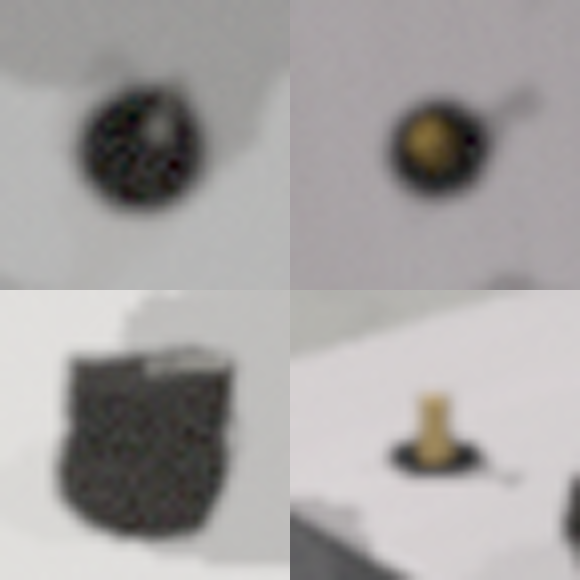

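View pics/z1.png

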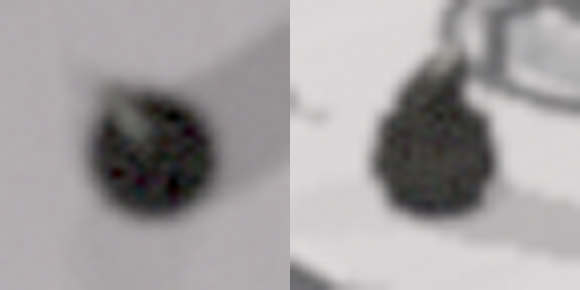

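```bash
cat > h.py <<'E'
import cv2,numpy as np
def avg(bot,n,k=12):
    a=0
    for i in range(k):
        c=bot.read_camera(n); a=a+c["pixels"].astype(float)
    c["pixels"]=a/k; return c
def K(c): return np.array([[c["fx"],0,c["cx"]],[0,c["fy"],c["cy"]],[0,0,1.]])
def D(c): return np.array([c["k1"],0,0,0.])
def proj(c,X):
    p,_=cv2.projectPoints(np.float64(X).reshape(-1,1,3),cv2.Rodrigues(c["R"])[0],np.float64(c["t"]),K(c),D(c)); return p[:,0]
def ray(c,uv):
    n=cv2.undistortPoints(np.float64(uv).reshape(-1,1,2),K(c),D(c),None,None,None)[:,0] if 0 else cv2.undistortPoints(np.float64(uv).reshape(-1,1,2),K(c),D(c))[:,0]
    d=np.c_[n,np.ones(len(n))]@c["R"]; o=-c["R"].T@c["t"]; return o,d
def onz(c,uv,z):
    o,d=ray(c,uv); return o+d*((z-o[2])/d[:,2])[:,None]
def tri(c1,u1,c2,u2):
    o1,d1=ray(c1,u1);o2,d2=ray(c2,u2);d1=d1[0];d2=d2[0]
    s=np.linalg.lstsq(np.c_[d1,-d2],o2-o1,rcond=None)[0]
    a=o1+s[0]*d1;b=o2+s[1]*d2
    return (a+b)/2,np.linalg.norm(a-b)
E
python3 - <<'E'
from workcell import bot
from h import *
import pickle
C={n:avg(bot,n) for n in("side","top")}
pickle.dump(C,open("c0.pkl","wb"))
for n in C: print(n,-C[n]["R"].T@C[n]["t"])
def z(n,u,v,r,g):
    c=C[n]["pixels"][v-r:v+r,u-r:u+r]
    lo,hi=np.percentile(c,.5),np.percentile(c,99.5)
    c=255*((c-lo).clip(0)/(hi-lo)).clip(0,1)**g
    return cv2.resize(c.astype(np.uint8),(290,290),interpolation=cv2.INTER_NEAREST)
cv2.imwrite("pics/z2.png",np.vstack([np.hstack([z("top",361,232,13,.5),z("top",175,195,8,.8)]),np.hstack([z("side",306,281,14,.5),z("side",233,171,9,.9)])]))
p=C["top"]["pixels"];np.set_printoptions(linewidth=200)
print((p[188:203,167:184,2]-p[188:203,167:184,0]).round().astype(int));print(p[188:203,167:184,2].round().astype(int))
p=C["side"]["pixels"]
print((p[160:180,225:242,2]-p[160:180,225:242,0]).round().astype(int));print(p[160:180,225:242,2].round().astype(int))
E
```

```text
side [-0.02574308 -0.67517727  0.57418768]
top [0.2158771  0.02402293 1.23911883]
[[ 4  4  4  4  4  3  4  3  3  3  3  4  4  4  3  4  3]
 [ 3  3  4  3  4  4  2  2  2  2  2  3  3  4  3  3  3]
 [ 4  3  3  3  3  3  5  5  4  1  1  2  3  3  2  3  3]
 [ 3  3  4  2  3  9 21 25 16  6  1  1  1  2  2  3  3]
 [ 4  3  3  2  6 26 43 45 32 16  4  1  0  1  2  2  2]
 [ 4  3  2  3 17 41 56 56 41 23  8  2  0  1  1  2  2]
 [ 3  3  2  3 22 46 58 54 40 24 12  3  0  0  1  2  3]
 [ 3  3  2  2 18 37 46 43 33 23 14  4  0  1  1  2  3]
 [ 3  3  2  1  7 20 29 32 27 19 10  3  0  1  2  3  3]
 [ 3  3  1  1  1  8 15 20 18 12  5  1  0  1  2  4  4]
 [ 3  2  2  1  0  1  4  7  7  4  1 -1  0  2  2  3  4]
 [ 3  2  3  2  1  1  1  0  1  0 -1  0  1  2  3  3  2]
 [ 4  4  3  2  1  1  1  0  0  1  1  1  2  3  3  3  3]
 [ 4  3  4  3  2  2  2  2  1  2  2  2  4  3  4  3  3]
 [ 4  3  3  3  3  3  3  2  3  3  3  3  4  4  4  3  3]]
[[127 127 126 125 124 120 114 107 105 105 108 114 121 124 124 121 115]
 [127 126 126 121 114 101  85  70  64  65  76  91 107 116 117 112 105]
 [128 126 121 109  89  67  49  37  29  28  37  56  76  93  99  98
[... 2660 characters left out ...]
175 154 133 113 110 113 110 101 109 134 150 172 188 190 189]
 [192 180 138  82  54  63  96 112 109  90  60  52  72 127 171 187 188]
 [190 164 105  42  21  41  81 100  95  74  43  22  29  76 140 178 188]
 [186 166 116  59  30  28  55  69  61  44  27  23  36  74 123 167 185]
 [189 184 161 123  83  55  52  54  53  51  55  68  91 114 134 157 167]
 [194 193 190 174 151 137 134 135 136 135 136 142 154 161 163 164 155]
 [193 193 192 190 188 187 186 186 186 186 185 185 187 187 187 186 174]
 [193 192 192 192 192 191 191 190 191 191 191 190 190 190 190 189 187]
 [192 192 192 192 191 191 191 192 192 192 191 190 190 189 188 188 188]
 [191 192 192 192 192 192 192 192 192 191 190 189 189 189 188 187 187]]
```

View pics/z2.png

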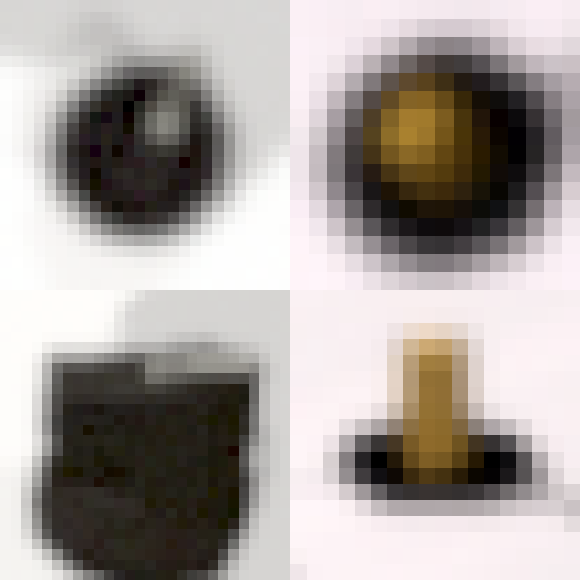

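```bash
python3 - <<'E'
from h import *
import pickle
C=pickle.load(open("c0.pkl","rb"))
def cen(m,off):
    M=cv2.moments(m); return np.array([M["m10"]/M["m00"]+off[0],M["m01"]/M["m00"]+off[1]])
# bezel: subpixel contour at half level on upsampled crop, filled, fit ellipse
def cont(img,u,v,r,lev,S=8):
    c=img[v-r:v+r+1,u-r:u+r+1].astype(np.float32)
    m=cv2.warpAffine(c,np.float32([[S,0,0],[0,S,0]]),(S*2*r,S*2*r),flags=cv2.INTER_CUBIC)
    b=(m<lev).astype(np.uint8)
    cs,_=cv2.findContours(b,cv2.RETR_EXTERNAL,cv2.CHAIN_APPROX_NONE)
    k=min(cs,key=lambda k:-cv2.contourArea(k))
    return k[:,0]/S+np.array([u-r,v-r])
t=C["top"];s=C["side"]
for n,u,v,lev in(("top",175,195,65),):
    k=cont(C[n]["pixels"][...,2],u,v,10,lev)
    e=cv2.fitEllipse(k.astype(np.float32)); print(n,"bezel",e, onz(C[n],[e[0]],.062))
    hull=k; 
k=cont(s["pixels"][...,2],233,171,11,105)
k=k[k[:,1]>170.5]; e=cv2.fitEllipse(k.astype(np.float32)); print("side bezel",e,k[:,0].min(),k[:,0].max(),k[:,1].max(),onz(s,[e[0]],.062))
# gold mask
for n,u,v,r in(("top",174,194,9),("side",233,169,9)):
    p=C[n]["pixels"];ch=p[...,2]-p[...,0]
    k=cont(-ch,u,v,r,-(24 if n=="top" else 33))
    print(n,"gold x",k[:,0].min(),k[:,0].max(),"y",k[:,1].min(),k[:,1].max())
    if n=="side":
        for row in range(163,175): 
            l=ch[row,226:242]; x=np.arange(226,242); b=6
            print(row,(np.clip(l-6,0,None)).sum()/58, (np.clip(l-6,0,None)*x).sum()/np.clip(l-6,0,None).sum(), 'Rdef',(190-p[row,226:242,2]).sum()/77)
# knobs
for nm,u,v in(("loose",361,232),("fitted",213,186)):
    k=cont(t["pixels"].mean(2),u,v,15,70); print(nm,"top",cv2.fitEllipse(k.astype(np.float32)),k.min(0),k.max(0))
E
```

```text
top bezel ((175.17417907714844, 195.05181884765625), (11.731461524963379, 12.861345291137695), 62.924964904785156) [[0.53576283 0.26963883 0.062     ]]
side bezel ((232.83351135253906, 172.70115661621094), (4.041375160217285, 12.606407165527344), 90.33307647705078) 227.0 238.625 174.625 [[0.5348385  0.26726312 0.062     ]]
top gold x 171.125 176.0 y 191.0 196.625
side gold x 230.375 234.625 y 164.125 173.0
163 0.09770114942528768 232.1764705882353 Rdef 0.3712121212121217
164 1.1221264367816088 232.34571062740076 Rdef 0.9729437229437232
165 3.1810344827586206 232.35049683830178 Rdef 2.3560606060606064
166 3.6408045977011487 232.35082872928177 Rdef 3.5681818181818183
167 3.4755747126436787 232.3170731707317 Rdef 3.9502164502164496
168 3.5474137931034484 232.29364115026326 Rdef 3.981601731601731
169 3.5459770114942537 232.29376012965963 Rdef 5.034632034632034
170 3.7500000000000004 232.36360153256703 Rdef 9.192640692640692
171 4.1465517241379315 232.46638946638947 Rdef 16.343073593073594
172 3.4252873563218396 232.5146812080537 Rdef 21.31385281385281
173 1.5545977011494254 232.33641404805914 Rdef 23.062770562770563
174 0.0 nan Rdef 18.68398268398268
loose top ((360.3726501464844, 231.6063995361328), (16.474336624145508, 17.516019821166992), 33.750186920166016) [351.75 223.  ] [368.75  240.125]
fitted top ((213.58563232421875, 186.47088623046875), (16.969615936279297, 18.45823097229004), 129.959228515625) [205.    177.875] [222.625 195.125]<stdin>:29: RuntimeWarning: invalid value encountered in scalar divide
```

```bash
python3 - <<'E'
from h import *
import pickle
C=pickle.load(open("c0.pkl","rb"))
a=np.linspace(0,2*np.pi,73)
for n,xy in(("top",(.53576,.26964)),("side",(.53484,.26726))):
    for z,r in((.084,.0035),(.082,.0055),(.062,.0055),(.062,.0145)):
        p=proj(C[n],np.c_[xy[0]+r*np.cos(a),xy[1]+r*np.sin(a),0*a+z]); print(n,z,r,"x",p[:,0].min().round(2),p[:,0].max().round(2),"y",p[:,1].min().round(2),p[:,1].max().round(2),"c",proj(C[n],[*xy,z]).round(2))
    for d in((.02,0),(0,.02)): print(n,"dir",(proj(C[n],[xy[0]+d[0],xy[1]+d[1],.083])-proj(C[n],[*xy,.083])).round(2))
p=C["top"]["pixels"];ch=p[188:201,167:184,2]-p[188:201,167:184,0]-3
w=ch.clip(0); y,x=np.mgrid[188:201,167:184]
print("chroma centroid",(w*x).sum()/w.sum(),(w*y).sum()/w.sum(),w.sum()/w.max())
w=np.where(ch>35,ch,0);print((w*x).sum()/w.sum(),(w*y).sum()/w.sum())
E
```

```text
top 0.084 0.0035 x 171.85 174.68 y 191.47 194.21 c [[173.26 192.84]]
top 0.082 0.0055 x 171.22 175.66 y 190.9 195.2 c [[173.44 193.05]]
top 0.062 0.0055 x 172.99 177.36 y 192.94 197.17 c [[175.17 195.05]]
top 0.062 0.0145 x 169.41 180.93 y 189.49 200.65 c [[175.17 195.05]]
top dir [[-0.18 -7.78]]
top dir [[-8.08  0.54]]
side 0.084 0.0035 x 231.32 233.94 y 164.71 165.78 c [[232.63 165.25]]
side 0.082 0.0055 x 230.6 234.7 y 165.09 166.78 c [[232.65 165.93]]
side 0.062 0.0055 x 230.8 234.87 y 171.84 173.57 c [[232.83 172.7 ]]
side 0.062 0.0145 x 227.46 238.2 y 170.45 175.0 c [[232.83 172.7 ]]
side dir [[ 6.33 -1.67]]
side dir [[-3.85 -2.53]]
chroma centroid 173.76088464205904 193.87508669183944 19.484984984984983
173.47533281127644 193.5072826938136
```

```bash
python3 - <<'E'
from h import *
import pickle
np.set_printoptions(linewidth=220)
C=pickle.load(open("c0.pkl","rb"))
p=C["side"]["pixels"].mean(2)
print("cols 292-320 rows 268-296");print(p[268:297,292:322].round().astype(int))
p=C["top"]["pixels"].mean(2)
print("cols 349-372 rows 220-243");print(p[220:243,349:372].round().astype(int))
for n in C:
    print(n,[ (proj(C[n],[.41+d[0],-.11+d[1],.065])-proj(C[n],[.41,-.11,.065])).round(2) for d in((.02,0),(0,.02))])
print(onz(C["top"],[[360.37,231.6]],.04),onz(C["side"],[[306,275.2],[314.7,273.3],[296.8,273.8],[316.9,273]],.065))
print(onz(C["top"],[[213.6,186.5]],.08))
E
```

```text
cols 292-320 rows 268-296
[[195 195 195 195 195 195 195 195 195 196 193 177 154 144 141 141 141 141 141 141 141 142 141 141 141 141 141 141 141 141]
 [195 195 195 195 195 195 195 195 195 195 191 167 145 141 141 141 141 141 141 141 141 141 141 141 141 141 141 141 141 141]
 [195 195 195 195 195 195 195 195 195 194 185 164 147 142 141 142 140 140 139 139 139 140 141 141 141 141 141 141 141 141]
 [195 195 195 195 193 192 192 192 191 190 181 160 143 138 138 137 129 123 123 118 121 132 137 139 139 140 141 141 141 142]
 [195 195 195 192 173 158 156 157 156 151 143 124 106 103 103 101  90  82  82  75  80  97 107 119 125 135 140 141 141 141]
 [195 195 194 179 133  92  87  87  86  75  65  56  44  42  57  64  61  61  72  78  79  81  86  98  98 123 139 141 141 141]
 [195 195 193 168 108  45  31  32  30  27  23  22  20  27  59  64  59  60  68  72  72  72  73  73  66 106 134 141 141 141]
 [195 195 193 166 103  37  19  19  19  18  19  19  19  23  44  44  37  34  30  28  27  27  28  27  41 104 134 141 141 141]
 [195 195 192 158  92  33  19  19  19  18  19  20  20  20  23  22  19  18  15  15  14  14 
[... 4350 characters left out ...]
  87  64  44  32  27  24  26  31  44  61  82 104 120 129 131 131 131]
 [131 128 126 124 123 119 110  97  82  71  66  62  63  70  81  97 112 122 129 131 131 132 132]
 [131 130 127 124 124 123 121 117 111 107 103 100 101 106 111 119 126 130 131 131 131 131 132]
 [132 130 129 125 124 123 123 122 122 121 121 119 119 121 123 127 129 131 131 132 131 131 131]]
side [array([[ 8.06, -3.29]]), array([[-5.95, -4.82]])]
top [array([[-0.73, -7.94]]), array([[-8.07,  0.56]])]
[[ 0.41401111 -0.18993267  0.04      ]] [[ 0.41207218 -0.19183496  0.065     ]
 [ 0.42905924 -0.19662413  0.065     ]
 [ 0.40063025 -0.17895286  0.065     ]
 [ 0.43303461 -0.1982595   0.065     ]]
[[0.54620465 0.16992913 0.08      ]]
```

```bash
cat >> h.py <<'E'
def rv(phi):
    c,s=np.cos(phi),np.sin(phi)
    return cv2.Rodrigues(np.array([[c,s,0],[s,-c,0],[0,0,-1.]]))[0].ravel()
E
python3 - <<'E'
from h import *
import pickle
from workcell import bot
C=pickle.load(open("c0.pkl","rb"))
print("side ctr",onz(C["side"],[[306.4,273.95]],.065),"top(z=.047)",onz(C["top"],[[360.37,231.6]],.043))
c=np.array([.4145,-.190]); ph=-.47+np.pi/2
for p,o in(((*c,.12),ph),((*c,.049),ph),((.535,.2685,.2),.12+np.pi/2),((.535,.2685,.084),.12+np.pi/2)):
    print(bot.inverse_kinematics(p,rv(o)))
E
```

```text
side ctr [[ 0.41505802 -0.18938028  0.065     ]] top(z=.047) [[ 0.41351541 -0.18939739  0.043     ]]
[-6.95887404e-01 -5.78175596e-02  2.01751245e+00 -4.44089210e-16
  1.18189776e+00 -1.79668373e+00]
[-6.95887404e-01  5.79703988e-02  2.06276961e+00 -4.44089210e-16
  1.02085264e+00 -1.79668373e+00]
[ 0.26347564  0.22938314  1.54466535  0.          1.36754416 -1.42732069]
[ 0.26347564  0.34806913  1.64109678  0.          1.15242675 -1.42732069]
```

```bash
python3 - <<'E'
from h import *
from workcell import bot
x,y=.4143,-.1895; ph=-.47+np.pi/2
bot.set_gripper(.5,25)
bot.goto((x,y,.16),rv(ph))
bot.line_to((x,y,.075),max_speed=.15)
bot.hold(.1)
c=bot.read_camera("side");cv2.imwrite("pics/s1.png",cv2.resize(c["pixels"][210:350,220:400],(720,560),interpolation=cv2.INTER_CUBIC))
c=bot.read_camera("top");cv2.imwrite("pics/t1.png",cv2.resize(c["pixels"][170:290,290:440],(750,600),interpolation=cv2.INTER_CUBIC))
print(bot.current_clock(),bot.current_ee_pos(),bot.current_contact_force())
E
```

```text
5.625 [ 0.41509251 -0.1901019   0.07614446] [-0.63751     0.29544214  0.15843402]
```

View pics/s1.png

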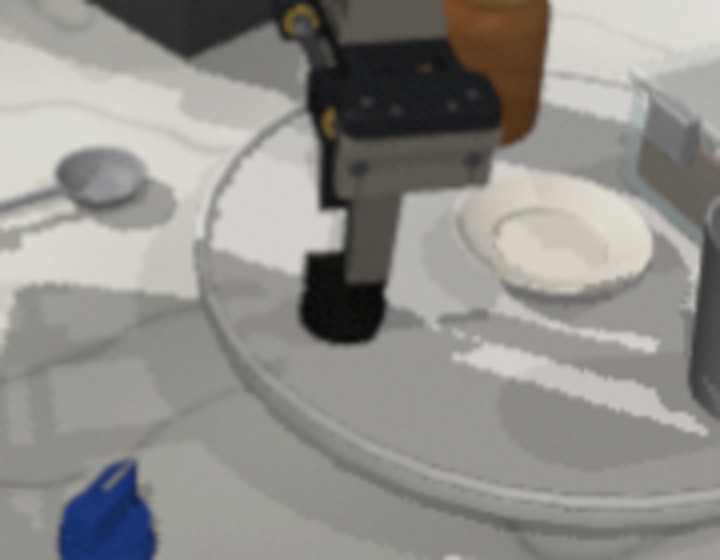

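View pics/t1.png

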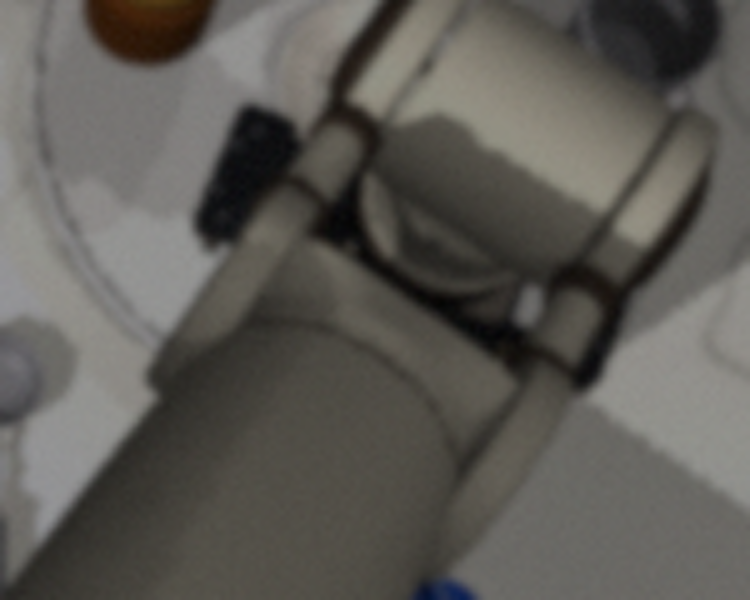

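The side view shows the fingers straddling the bar. The near finger sits slightly towards the nose, so I'll shift about 3 mm towards the rear and grasp.

```bash
python3 - <<'E'
from h import *
from workcell import bot
x,y=.4143-.0027,-.1895+.0014
bot.line_to((x,y,.075),max_speed=.1)
bot.line_to((x,y,.0485),max_speed=.08)
bot.hold(.2);print(bot.current_ee_pos(),bot.current_contact_force())
bot.set_gripper(0.05,25)
print(bot.current_opening(),bot.current_ee_pos(),bot.current_contact_force())
bot.line_to((x,y,.14),max_speed=.12); bot.hold(.2)
print(bot.current_opening(),bot.current_contact_force(),bot.current_ee_pos(),bot.current_tool_rot(),rv(-.47+np.pi/2),bot.current_clock())
c=bot.read_camera("side");cv2.imwrite("pics/s2.png",cv2.resize(c["pixels"][180:320,220:400],(720,560),interpolation=cv2.INTER_CUBIC))
E
```

```text
[ 0.41200842 -0.18842898  0.04903298] [-0.11318283 -0.08243332 -0.0838938 ]
0.15109649076668194 [ 0.41161112 -0.18808124  0.04852344] [-0.32978325  0.09046401  0.19495109]
0.15451601973586074 [-0.12256521 -0.11910428 -0.57096251] [ 0.41112382 -0.18773895  0.13914221] [-2.67629037e+00 -1.64219165e+00  8.64486151e-04] [2.67763075 1.64313662 0.        ] 8.2583
```

View pics/s2.png

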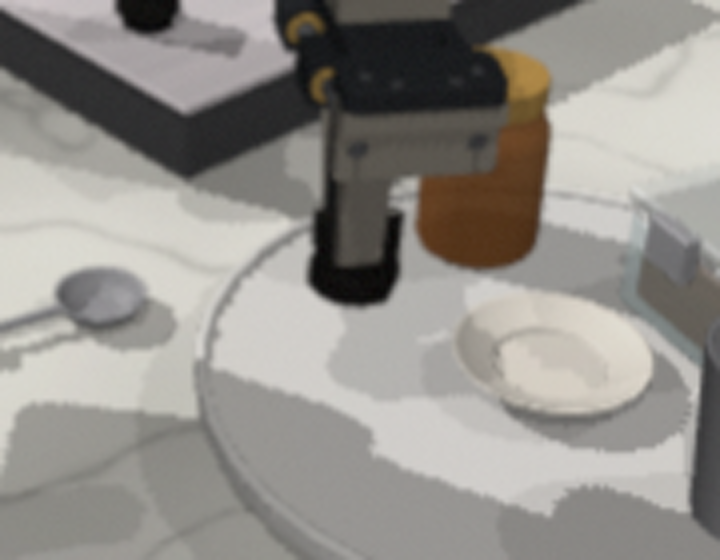

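Gripped at 14.2 mm and lifted clear. Next I'll carry it to just above the spindle and compare the two in the same view.

```bash
python3 - <<'E'
from h import *
from workcell import bot
a=.12; s=np.array([.5353,.2685]); t=s-.003*np.array([np.cos(a),np.sin(a)])
bot.goto((*t,.16),rv(a+np.pi/2))
bot.line_to((*t,.122),max_speed=.1);bot.hold(.3)
print(bot.current_ee_pos(),bot.current_opening(),bot.current_contact_force(),bot.current_clock())
import pickle
C={n:avg(bot,n,4) for n in("side","top")};pickle.dump(C,open("c1.pkl","wb"))
cv2.imwrite("pics/s3.png",cv2.resize(C["side"]["pixels"][120:210,170:290].clip(0,255).astype(np.uint8),(760,570),interpolation=cv2.INTER_CUBIC))
cv2.imwrite("pics/t3.png",cv2.resize(C["top"]["pixels"][140:240,110:240].clip(0,255).astype(np.uint8),(780,600),interpolation=cv2.INTER_CUBIC))
E
```

```text
[0.53273114 0.26827144 0.12267622] 0.14906413397678378 [ 0.79802262  0.5737675  -0.38093454] 10.8667
```

View pics/s3.png

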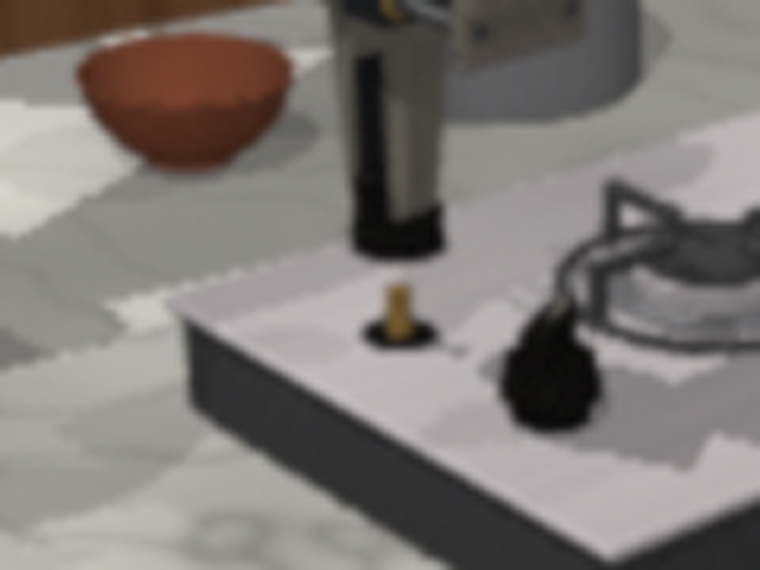

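View pics/t3.png

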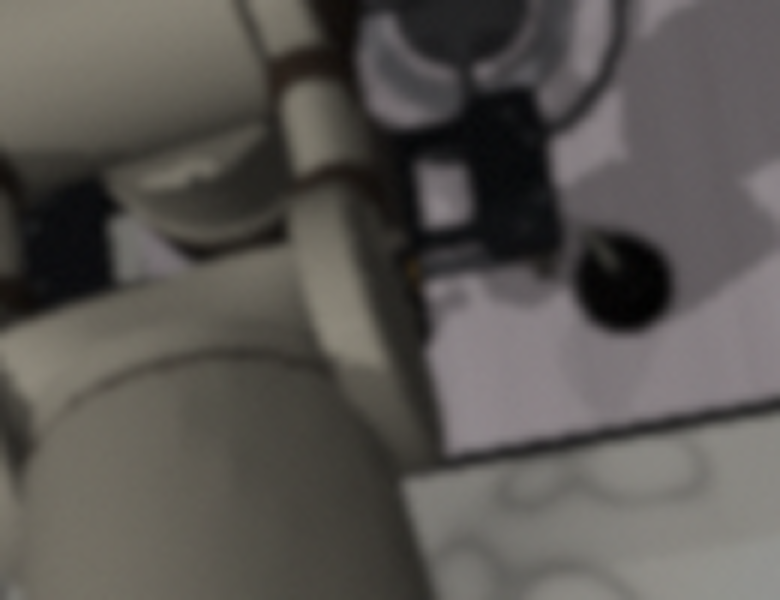

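```bash
python3 - <<'E'
from h import *
import pickle
np.set_printoptions(linewidth=200)
C=pickle.load(open("c1.pkl","rb"));c=C["side"];p=c["pixels"].mean(2)
print(p[150:163,222:244].round().astype(int))
a=np.linspace(0,2*np.pi,181)
for xy in((.53484,.26726),(.53484+.003,.26726),(.53484,.26726+.003)):
    q=proj(c,np.c_[xy[0]+.021*np.cos(a),xy[1]+.021*np.sin(a),0*a+.1042])
    print(xy,q[:,0].min(),q[:,0].max(),q[:,1].max())
# observed edges
def edge(v,lev): 
    i=np.where((v[:-1]-lev)*(v[1:]-lev)<=0)[0]; return i+(lev-v[i])/(v[i+1]-v[i])
for r in range(154,159): print(r,222+edge(p[r,222:244],90))
for u in range(229,237): print(u,150+edge(p[150:165,u],90))
E
```

```text
[[139 139 130  93  37  14  12  12  20  53  77  82  74  67  68  69  83 117 136 136 137 139]
 [139 139 135 101  43  18  11  13  20  47  71  81  74  68  66  67  73 102 130 138 140 142]
 [137 137 134 101  45  16  13  11  18  44  66  78  72  65  63  57  50  70 124 148 149 150]
 [138 136 132 100  44  17  16  14  17  41  62  70  63  53  47  35  25  56 126 156 157 156]
 [139 137 130  95  39  17  12  12  15  32  49  53  42  28  21  16  20  61 126 155 158 159]
 [138 135 123  86  31  14  13  14  14  16  23  23  18  14  13  14  19  62 127 156 159 159]
 [138 134 118  78  29  17  17  14  16  13  15  14  13  13  13  12  13  48 121 155 160 160]
 [138 137 126  85  31  16  17  15  15  14  15  16  16  14  14  13  12  39 110 150 159 160]
 [149 148 139  97  38  16  12  14  15  15  14  14  14  14  14  11  13  37 102 145 158 159]
 [162 158 149 114  63  36  24  17  14  14  15  14  10  12  17  21  34  63 115 149 158 159]
 [159 160 157 142 117  93  66  47  38  36  36  37  35  39  50  65  94 119 142 157 159 160]
 [159 160 160 159 154 142 124 114 109 105 107 105 103 108 115 124 142 154 158 158 159 159]
 [160 160 160 160 160 160 158 162 164 161 162 156 150 153 156 156 158 158 159 159 159 160]]
(0.53484, 0.26726) 224.51753994910365 240.3510879835835 161.46366860241267
(0.53784, 0.26726) 225.4936169696852 241.3044218259056 161.2101295469214
(0.53484, 0.27026) 223.9434146088161 239.75016769816384 161.07871274349858
154 [225.09658247 239.44144144]
155 [224.88131868 239.43312102]
156 [224.70686071 239.57517084]
157 [224.8852459  239.71244131]
158 [225.12150838 239.81321474]
229 [160.64480198]
230 [160.73341232]
231 [160.78813559]
232 [160.75647059]
233 [160.78448276]
234 [160.81111111]
235 [160.73965937]
236 [160.61182519]
```

```bash
cat >> h.py <<'E'
def down(bot,xy,phi,z0,z1,dz=.002,fmax=4,sp=.03):
    z=z0
    while z>z1:
        z=max(z-dz,z1); bot.line_to((*xy,z),rot=rv(phi),max_speed=sp)
        f=bot.current_contact_force(); e=bot.current_ee_pos()
        print(round(z,4),e.round(4),np.round(f,2))
        if f[2]>fmax or np.hypot(f[0],f[1])>8: break
    return z
E
python3 - <<'E'
from h import *
from workcell import bot
a=.12; s=np.array([.5353,.2685]); t=s-.003*np.array([np.cos(a),np.sin(a)])+[.0004,-.0003]
bot.line_to((*t,.106),max_speed=.06)
print(down(bot,t,a+np.pi/2,.106,.0885),bot.current_clock(),bot.current_ft_torque())
E
```

```text
0.104 [0.5328 0.2679 0.1041] [ 0.38 -0.37 -0.63]
0.102 [0.5327 0.2678 0.1019] [-0.07 -0.05 -0.31]
0.1 [0.5333 0.268  0.1006] [0.06 0.96 2.03]
0.098 [0.5334 0.2681 0.0986] [0.98 0.96 3.46]
0.096 [0.5334 0.2681 0.0966] [0.58 0.21 5.6 ]
0.09599999999999999 12.9333 [ 0.31066447 -0.14236049 -0.02747854]
```

```bash
python3 - <<'E'
from h import *
from workcell import bot
a=.12; s=np.array([.5353,.2685]); t=s-.003*np.array([np.cos(a),np.sin(a)])+[.0004,-.0003]
d=np.array([-.52,-.85]);ph=rv(a+np.pi/2)
bot.line_to((*t,.1045),max_speed=.05);bot.hold(.1)
print("free",bot.current_contact_force().round(2),bot.current_ft_torque().round(3))
bot.line_to((*t,.0985),max_speed=.05);bot.hold(.1)
print("touch",bot.current_contact_force().round(2),bot.current_ft_torque().round(3))
for k in(.0015,.003,.0045,.006):
    bot.line_to((*(t+k*d),.0985),max_speed=.02)
    print(k,bot.current_ee_pos().round(4),bot.current_contact_force().round(2),bot.current_ft_torque().round(3))
c=avg(bot,"side",3)["pixels"]
cv2.imwrite("pics/s4.png",cv2.resize(c[130:200,190:280].clip(0,255).astype(np.uint8),(720,560),interpolation=cv2.INTER_CUBIC))
print(bot.current_clock())
E
```

```text
free [ 0.6  -0.27 -0.7 ] [ 0.003 -0.031 -0.022]
touch [ 1.22 -0.35  3.21] [ 0.203 -0.285  0.038]
0.0015 [0.5329 0.2674 0.0993] [2.89 4.78 2.82] [ 0.917 -0.64  -0.067]
0.003 [0.5321 0.2662 0.0994] [2.75 4.57 3.32] [ 0.962 -0.614  0.006]
0.0045 [0.5316 0.2652 0.0996] [3.64 4.68 4.13] [ 1.152 -0.729 -0.008]
0.006 [0.5292 0.2625 0.0987] [0.52 0.22 5.03] [ 0.256 -0.063 -0.015]
14.8667
```

View pics/s4.png

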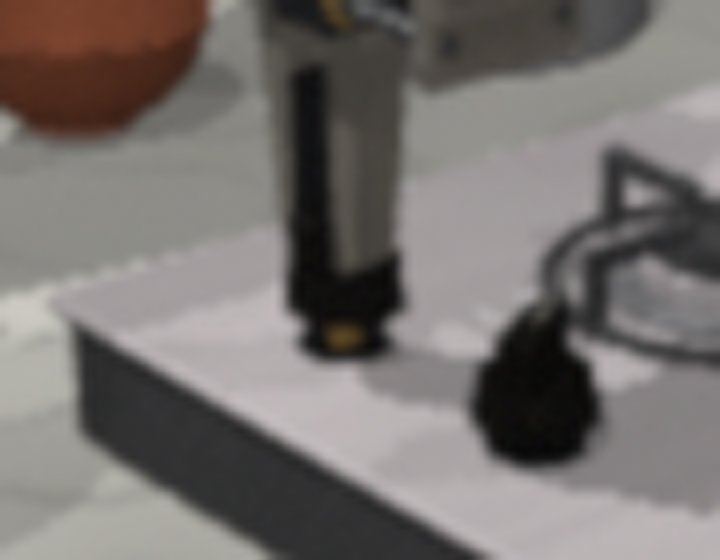

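Moving sideways met a resisting force of about 5.5 N, so the spindle tip was already in the bore mouth. That makes yaw the likely mismatch, so I'll do a yaw search under light pressure.

```bash
cat >> h.py <<'E'
S=np.array([.5357,.2682])   # knob axis target
def tc(a,s=S,off=.003): return s-off*np.array([np.cos(a),np.sin(a)])
E
python3 - <<'E'
from h import *
from workcell import bot
p=bot.current_ee_pos()
bot.line_to((p[0],p[1],.1045),max_speed=.06)
bot.line_to((*tc(.12),.1045),max_speed=.04)
bot.line_to((*tc(.12),.0980),max_speed=.05)
def rd(a):
    f=bot.current_contact_force();m=bot.current_ft_torque();e=bot.current_ee_pos()
    print(round(a,2),e.round(4),f.round(2),m.round(3));return f,e
f,e=rd(.12)
for a in (.24,.36,.48,.6,.72,.84):
    bot.line_to((*tc(a),.098),rot=rv(a+np.pi/2),max_speed=.02)
    f,e=rd(a)
    if f[2]<1.2: break
print(bot.current_clock())
E
```

```text
0.12 [0.5334 0.2682 0.0986] [0.28 1.53 3.19] [ 0.329 -0.208  0.022]
0.24 [0.5335 0.2679 0.0988] [2.06 1.64 3.44] [ 0.58  -0.35  -0.045]
0.36 [0.5336 0.2675 0.0985] [2.71 3.28 3.11] [ 0.645 -0.56   0.007]
0.48 [0.5336 0.2671 0.0984] [4.25 3.36 3.23] [ 0.762 -0.702  0.028]
0.6 [0.5336 0.2667 0.0983] [4.01 3.54 3.74] [ 0.749 -0.729  0.041]
0.72 [0.5337 0.2664 0.0982] [4.4  4.16 4.25] [ 0.831 -0.818  0.   ]
0.84 [0.534  0.2661 0.0982] [3.14 2.65 4.4 ] [ 0.831 -0.834  0.028]
17.3083
```

```bash
python3 - <<'E'
from h import *
from workcell import bot
def rd(a):
    f=bot.current_contact_force();m=bot.current_ft_torque();e=bot.current_ee_pos()
    print(round(a,2),e.round(4),f.round(2),m.round(3));return f,e
t=np.array([.5335,.2678])
bot.line_to((*t,.098),max_speed=.03)
a=.84
f,e=rd(a)
while a>-.7:
    t=t+np.clip(.00025*f[:2],-.0012,.0012)
    a-=.12
    bot.line_to((*t,.098),rot=rv(a+np.pi/2),max_speed=.02)
    f,e=rd(a)
    if f[2]<1.0: break
print(bot.current_clock(),t)
E
```

```text
0.84 [0.5333 0.2677 0.0978] [2.71 1.4  4.73] [ 0.532 -0.685 -0.017]
0.72 [0.5334 0.2682 0.0976] [2.14 2.21 4.42] [ 0.683 -0.261 -0.015]
0.6 [0.5341 0.2685 0.0975] [1.23 2.26 3.76] [ 0.521 -0.149 -0.033]
0.48 [0.5344 0.2692 0.0974] [1.18 2.99 0.73] [ 0.612 -0.162 -0.002]
18.3583 [0.53501875 0.26926531]
```

```bash
python3 - <<'E'
from h import *
from workcell import bot
a=.48;t=np.array([.5353,.2700]);z=.098
for i in range(8):
    z-=.0015
    bot.line_to((*t,z),rot=rv(a+np.pi/2),max_speed=.03)
    f=bot.current_contact_force();e=bot.current_ee_pos();print(round(z,4),e.round(4),f.round(2),bot.current_ft_torque().round(3),t.round(4))
    if f[2]>5: break
    t=t+np.clip(.0002*f[:2],-.0008,.0008)
print(bot.current_clock())
E
```

```text
0.0965 [0.5346 0.2697 0.0956] [ 0.57  1.6  -0.9 ] [ 0.378 -0.017  0.031] [0.5353 0.27  ]
0.095 [0.5347 0.27   0.0943] [-0.94  0.4  -1.32] [ 0.197  0.158 -0.047] [0.5354 0.2703]
0.0935 [0.5347 0.2702 0.0931] [-1.9   0.22 -1.09] [ 0.104  0.331 -0.017] [0.5352 0.2704]
0.092 [0.5347 0.2703 0.0917] [-1.12  0.71 -0.57] [ 0.021  0.295 -0.032] [0.5348 0.2704]
0.0905 [0.5346 0.2705 0.0904] [-1.14 -0.42 -1.81] [ 0.039  0.229 -0.004] [0.5346 0.2706]
0.089 [0.5346 0.2705 0.0889] [-0.17 -0.22 -0.58] [0.112 0.113 0.047] [0.5344 0.2705]
0.0875 [0.5346 0.2705 0.088 ] [-1.46 -0.49  2.04] [-0.019  0.292  0.023] [0.5344 0.2705]
0.086 [0.5346 0.2705 0.0865] [-1.3   0.07  4.19] [ 0.043  0.14  -0.01 ] [0.5341 0.2704]
20.3583
```

It slid home, with the spring first felt at TCP z of about 0.088 m, as predicted. Now I'll find the limits of the yaw play and centre the angle.

```bash
python3 - <<'E'
from h import *
from workcell import bot
t=np.array([.5345,.2705]);z=.0875
bot.line_to((*t,z),max_speed=.03)
def rd(a):
    bot.line_to((*t,z),rot=rv(a+np.pi/2),max_speed=.02); bot.hold(.1)
    m=np.mean([ (bot.hold(.02),bot.current_ft_torque())[1] for _ in range(5)],0);f=bot.current_contact_force()
    w=bot.current_tool_rot(); A=cv2.Rodrigues(np.array(w))[0]; act=np.arctan2(A[1,0],A[0,0])-np.pi/2
    print(round(a,2),round(act,3),bot.current_ee_pos().round(4),f.round(2),m.round(3)); return m[2]
for a in(.48,.36,.24,.12,.0):
    if abs(rd(a))>.12: break
for a in(.24,.48,.6,.72,.84):
    if abs(rd(a))>.12: break
print(bot.current_clock(),bot.current_opening())
E
```

```text
0.48 0.48 [0.5346 0.2705 0.0875] [-0.67 -0.21  2.99] [0.034 0.073 0.012]
0.36 0.362 [0.5345 0.2706 0.0875] [-0.43  0.52  3.64] [0.241 0.125 0.009]
0.24 0.242 [0.5345 0.2708 0.0875] [-1.22  2.74  2.56] [0.618 0.116 0.03 ]
0.12 0.122 [0.5345 0.2709 0.0876] [-0.5   5.48  2.77] [1.049 0.129 0.022]
0.0 0.002 [0.5345 0.2711 0.0876] [-0.22  4.82  2.62] [1.192 0.146 0.034]
0.24 0.239 [0.5345 0.2706 0.0875] [0.23 5.22 2.89] [0.973 0.142 0.019]
0.48 0.479 [0.5346 0.27   0.0875] [0.21 0.51 3.01] [0.187 0.001 0.012]
0.6 0.598 [0.5346 0.27   0.0875] [ 0.38 -1.99  2.85] [-0.239 -0.069  0.01 ]
0.72 0.718 [0.5345 0.2704 0.0875] [ 1.15 -0.96  3.28] [-0.196 -0.078 -0.009]
0.84 0.838 [0.5344 0.2705 0.0874] [-0.59 -1.16  3.5 ] [-0.219  0.069 -0.023]
25.3417 0.15421916407939104
```

```bash
python3 - <<'E'
from h import *
from workcell import bot
t=np.array([.5345,.2704]);z=.0875
def rd(a):
    bot.line_to((*t,z),rot=rv(a+np.pi/2),max_speed=.03); bot.hold(.05)
    m=np.mean([ (bot.hold(.01),bot.current_ft_torque())[1] for _ in range(4)],0);f=bot.current_contact_force()
    A=cv2.Rodrigues(np.array(bot.current_tool_rot()))[0]; act=np.arctan2(A[1,0],A[0,0])-np.pi/2
    print(round(a,2),round(act,3),bot.current_ee_pos().round(4),f.round(2),m.round(3),round(bot.current_opening(),4)); return m[2]
for a in(.95,1.05,1.15):
    if abs(rd(a))>.1: break
c=avg(bot,"side",3)["pixels"]
cv2.imwrite("pics/s5.png",cv2.resize(c[130:200,190:280].clip(0,255).astype(np.uint8),(720,560),interpolation=cv2.INTER_CUBIC))
print(bot.current_clock())
E
```

```text
0.95 0.947 [0.5343 0.2703 0.0874] [-1.09 -1.66  2.  ] [-0.351  0.149 -0.023] 0.1505
1.05 1.047 [0.5344 0.2701 0.0874] [-0.94 -2.96  3.46] [-0.63   0.138  0.01 ] 0.1501
1.15 1.147 [0.5346 0.27   0.0875] [-0.28 -4.25  1.89] [-0.953  0.059 -0.007] 0.1536
26.5
```

View pics/s5.png

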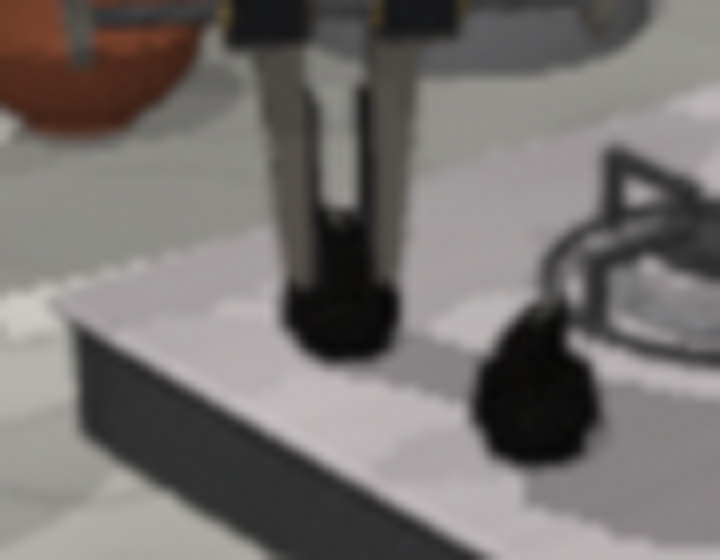

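```bash
python3 - <<'E'
from h import *
from workcell import bot
t=np.array([.5345,.2704]);z=.0875
def rd(a):
    bot.line_to((*t,z),rot=rv(a+np.pi/2),max_speed=.03); bot.hold(.05)
    R=[];O=[]
    for _ in range(5): bot.hold(.01);R.append(np.r_[bot.current_contact_force(),bot.current_ft_torque()]);O.append(bot.current_opening())
    r=np.mean(R,0)
    A=cv2.Rodrigues(np.array(bot.current_tool_rot()))[0]; act=np.arctan2(A[1,0],A[0,0])-np.pi/2
    o=np.mean(O);print(round(a,2),round(act,3),bot.current_ee_pos().round(4),r.round(2),round(o,4)); return r,o
for a in(1.3,1.45):
    r,o=rd(a)
    if o>.162 or abs(r[5])>.1: break
print(bot.current_clock())
E
```

```text
1.3 1.297 [0.5349 0.2698 0.0875] [ 0.52 -5.47  2.67 -1.06 -0.07 -0.05] 0.1517
1.45 1.447 [0.5352 0.2698 0.0877] [ 1.06 -6.3   2.93 -1.12 -0.2  -0.02] 0.1499
27.2833
```

```bash
python3 - <<'E'
from h import *
from workcell import bot
import pickle
C={n:avg(bot,n,4) for n in("side","top")};pickle.dump(C,open("c2.pkl","wb"))
def e(n,r,c,sz): 
    q=C[n]["pixels"][r[0]:r[1],c[0]:c[1]]; q=255*(q/q.max())**.6
    return cv2.resize(q.astype(np.uint8),sz,interpolation=cv2.INTER_CUBIC)
cv2.imwrite("pics/z6.png",np.hstack([e("side",(140,182),(212,254),(400,400)),e("top",(165,221),(150,206),(400,400))]))
E
```

```text
(no output)
```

View pics/z6.png

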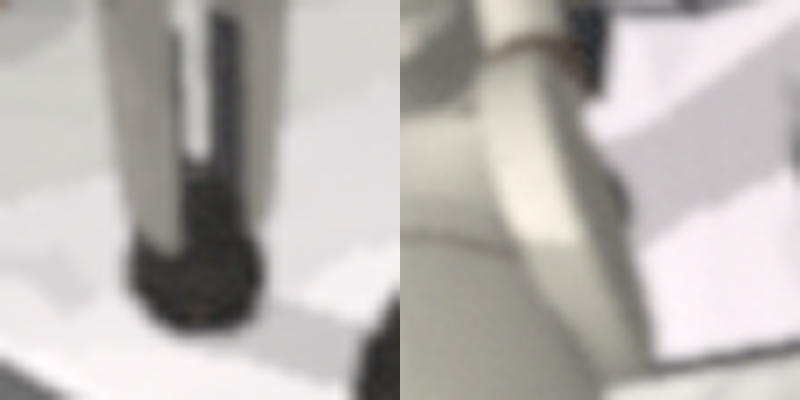

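```bash
python3 - <<'E'
from h import *
import pickle
A=pickle.load(open("c0.pkl","rb"));B=pickle.load(open("c2.pkl","rb"))
for n,r,c in(("side",(140,215),(200,380)),):
    a=A[n]["pixels"][r[0]:r[1],c[0]:c[1]].mean(2);b=B[n]["pixels"][r[0]:r[1],c[0]:c[1]].mean(2)
    for lo,hi in((0,0),):
        print(n,cv2.phaseCorrelate(a[:, 80:].astype(np.float64),b[:,80:].astype(np.float64)),cv2.phaseCorrelate(a[35:75,40:75].astype(np.float64).copy(),b[35:75,40:75].astype(np.float64).copy()))
q=B["side"]["pixels"][152:178,220:246];p=q.mean(2);np.set_printoptions(linewidth=200)
print(p.round().astype(int))
c=B["side"];a=np.linspace(0,6.28,181)
for z in(.0695,.060): 
    for xy in((.5345,.2705),):
        k=proj(c,np.c_[xy[0]+.021*np.cos(a),xy[1]+.021*np.sin(a),0*a+z]);print(z,k[:,0].min(),k[:,0].max(),k[:,1].max())
E
```

```text
side ((0.026845191899411702, 0.4923627064659257), 0.9427885209835347) ((0.05085493653143658, -0.26213997459860394), 0.87736163968863)
[[136 136 135 112  86  82  77  74  74  72  60  90 123 100  40  22  24  40  63  73  80 104 136 150 153 156]
 [139 138 136 115  89  81  76  74  74  72  61  89 124 101  40  23  24  41  64  74  83 117 147 157 158 158]
 [141 140 138 120  94  83  77  74  74  73  61  89 129 105  42  22  23  40  63  73  85 129 156 159 160 159]
 [141 140 138 123  98  84  80  76  76  74  59  78 119 101  40  23  24  40  63  74  86 132 158 160 160 160]
 [141 140 137 122  98  85  81  76  76  73  55  48  77  68  30  24  23  40  63  74  90 134 159 161 161 160]
 [140 139 138 126 103  84  81  78  75  74  54  31  34  32  22  23  24  40  63  74  93 136 158 160 160 160]
 [143 149 149 142 116  86  81  80  76  74  54  31  28  23  18  20  22  40  63  75  92 135 158 160 160 160]
 [153 160 162 157 126  89  82  80  76  73  54  25  15  14  13  14  22  40  63  76  96 137 158 160 160 160]
 [159 161 161 157 130  92  81  79  75  73  54  24  14  14  13  14  17  36  62  77 104 141 158 160 160 161]
 [1
[... 1241 characters left out ...]
10  15  39  88 117 131 136 139 152 162]
 [175 177 177 177 177 174 153 104  51  26  13  11  16  15  11  13  17  30  60 102 126 133 134 134 136 137]
 [178 177 177 178 178 178 174 150 115  77  43  31  32  32  33  37  49  78 103 123 132 134 133 134 134 134]
 [178 178 179 179 178 179 178 174 161 139 110  94  92  94  94  96 101 118 130 133 134 135 134 134 133 133]
 [179 182 184 184 183 183 182 181 180 177 164 155 152 144 136 134 135 136 136 135 135 134 134 133 133 133]
 [184 187 188 188 188 188 188 187 187 186 185 184 182 172 162 162 162 160 149 139 137 135 134 133 134 133]]
0.0695 224.23425313944742 239.81247241846495 173.09184733504787
0.06 224.35497019151535 239.8714747631234 176.32049151720267
```

```bash
python3 - <<'E'
from h import *
import pickle
A=pickle.load(open("c0.pkl","rb"))["side"]["pixels"];M=pickle.load(open("c1.pkl","rb"))["side"]["pixels"];B=pickle.load(open("c2.pkl","rb"))["side"]["pixels"]
for X in(A,M,B):
    g=cv2.resize(X.mean(2)[160:200,240:275].astype(np.float32),None,fx=8,fy=8,interpolation=cv2.INTER_CUBIC)
    cs,_=cv2.findContours((g<60).astype(np.uint8),cv2.RETR_EXTERNAL,cv2.CHAIN_APPROX_NONE)
    k=max(cs,key=cv2.contourArea)[:,0]/8+[240,160]; print(k.min(0),k.max(0),k[k[:,1]>178].mean(0))
    # front corner of hob
f=lambda X:cv2.resize(X[135:215,195:300].clip(0,255).astype(np.uint8),(395,300),interpolation=cv2.INTER_CUBIC)
cv2.imwrite("pics/cmp.png",np.hstack([f(M),f(B)]))
E
```

```text
[249.5 168. ] [264.375 188.125] [257.11199095 184.33710407]
[249.375 160.   ] [274.875 188.125] [257.16891892 184.33502252]
[249.25 160.  ] [274.875 188.125] [257.16103604 184.34121622]
```

View pics/cmp.png

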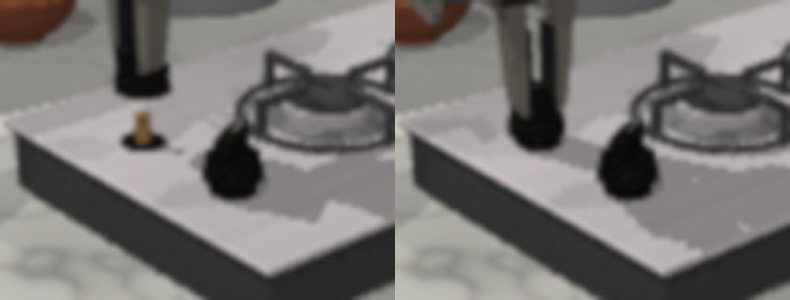

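```bash
python3 - <<'E'
from h import *
import pickle
c=pickle.load(open("c2.pkl","rb"))["side"]
T=np.array([.5352,.2698]);
for nm,C0 in(("tcp",T),("bezelside",np.array([.53484,.26726]))):
  print(nm,"centre",proj(c,[*C0,.1045]).round(1))
  for a in(1.447,1.2,1.0,.8,.6,.4):
    for off in (0,.003):
        x=np.array([np.cos(a),np.sin(a)]);n=np.array([-x[1],x[0]]);b=C0+off*np.array([np.cos(1.447),np.sin(1.447)])
        P=[b+.02*x,b-.019*x+.007*n,b-.019*x-.007*n]
        print(a,off,"nose",proj(c,[*P[0],.1045]).round(1),"rear",proj(c,[*P[1],.1045]).round(1),proj(c,[*P[2],.1045]).round(1))
q=c["pixels"][148:172,222:244];q=255*(q/170).clip(0,1)**.45
cv2.imwrite("pics/z7.png",cv2.resize(q.astype(np.uint8),(550,600),interpolation=cv2.INTER_NEAREST))
E
```

```text
tcp centre [[232.1 157.8]]
1.447 0 nose [[229.  155.2]] rear [[232.6 160.9]] [[237.4 159.9]]
1.447 0.003 nose [[228.6 154.8]] rear [[232.1 160.5]] [[237.  159.5]]
1.2 0 nose [[230.8 155. ]] rear [[230.7 160.9]] [[236.  160.4]]
1.2 0.003 nose [[230.3 154.6]] rear [[230.2 160.4]] [[235.5 160. ]]
1.0 0 nose [[232.2 154.9]] rear [[229.2 160.7]] [[234.6 160.7]]
1.0 0.003 nose [[231.8 154.5]] rear [[228.7 160.3]] [[234.1 160.3]]
0.8 0 nose [[233.7 155. ]] rear [[227.8 160.4]] [[233.1 160.8]]
0.8 0.003 nose [[233.3 154.6]] rear [[227.4 160. ]] [[232.6 160.4]]
0.6 0 nose [[235.1 155.1]] rear [[226.7 160.1]] [[231.5 160.9]]
0.6 0.003 nose [[234.7 154.7]] rear [[226.2 159.7]] [[231.  160.5]]
0.4 0 nose [[236.4 155.4]] rear [[225.7 159.6]] [[230.  160.8]]
0.4 0.003 nose [[235.9 155. ]] rear [[225.2 159.2]] [[229.5 160.4]]
bezelside centre [[232.4 158.2]]
1.447 0 nose [[229.4 155.5]] rear [[233.  161.2]] [[237.8 160.3]]
1.447 0.003 nose [[228.9 155.1]] rear [[232.5 160.8]] [[237.4 159.9]]
1.2 0 nose [[231.1 155.3]] rear [[231.1 161.2]] [[236.3 160.8]]
1.2 0.003 nose [[230.7 154.9]] rear [[230.6 160.8]] [[235.9 160.4]]
1.0 0 nose [[232.6 155.2]] rear [[229.6 161.1]] [[234.9 161. ]]
1.0 0.003 nose [[232.2 154.8]] rear [[229.1 160.7]] [[234.5 160.6]]
0.8 0 nose [[234.1 155.3]] rear [[228.2 160.8]] [[233.4 161.2]]
0.8 0.003 nose [[233.6 154.9]] rear [[227.8 160.4]] [[233.  160.8]]
0.6 0 nose [[235.5 155.5]] rear [[227.  160.4]] [[231.9 161.2]]
0.6 0.003 nose [[235.  155.1]] rear [[226.6 160. ]] [[231.4 160.8]]
0.4 0 nose [[236.8 155.7]] rear [[226.1 160. ]] [[230.4 161.2]]
0.4 0.003 nose [[236.3 155.3]] rear [[225.6 159.6]] [[229.9 160.7]]
```

View pics/z7.png

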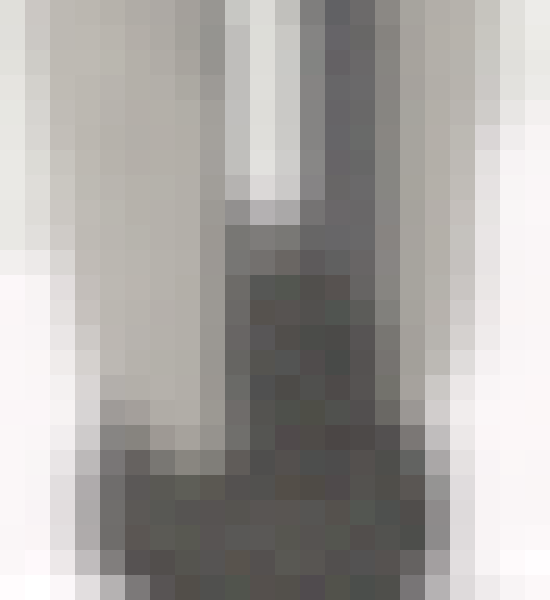

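Oddly, the knob turned with the gripper from 0 to 1.45 rad without hitting a clear stop. I'll retest the fit directly by lifting out, then trying entry at several yaws now that the axis is well located.

```bash
python3 - <<'E'
from h import *
from workcell import bot
t=np.array([.5345,.2704])
def go(a,z,sp=.04): bot.line_to((*t,z),rot=rv(a+np.pi/2),max_speed=sp)
def rd(l):
    R=[]
    for _ in range(4): bot.hold(.01);R.append(bot.current_contact_force())
    r=np.mean(R,0);print(l,bot.current_ee_pos().round(4),r.round(2),round(bot.current_opening(),4),round(bot.current_clock(),2));return r
bot.line_to((*t,.0875),rot=rv(.55+np.pi/2),max_speed=.03);rd("back .55")
go(.55,.096);rd("up .096")
go(.55,.1045);rd("out")
for a in(.55,.9,.2):
    go(a,.1045);go(a,.0965);rd(a)
    go(a,.1045)
E
```

```text
back .55 [0.5344 0.2709 0.0875] [-0.41 -1.09  3.1 ] 0.1491 28.77
up .096 [0.5343 0.2705 0.0958] [ 0.01  0.61 -0.41] 0.1496 29.17
out [0.5346 0.2704 0.1047] [-0.02  0.04 -0.31] 0.1475 29.57
0.55 [0.5343 0.2704 0.0961] [ 0.26  0.37 -0.92] 0.1495 30.2
0.9 [0.5342 0.2703 0.096 ] [ 0.17 -0.25 -0.56] 0.151 31.43
0.2 [0.5343 0.2706 0.0956] [ 2.38  2.54 -4.7 ] 0.1505 33.02
```

```bash
python3 - <<'E'
from h import *
from workcell import bot
t=np.array([.5345,.2704])
def go(a,z,sp=.06): bot.line_to((*t,z),rot=rv(a+np.pi/2),max_speed=sp)
def rd(l):
    R=[]
    for _ in range(5): bot.hold(.02);R.append(np.r_[bot.current_contact_force(),bot.current_ft_torque()])
    r=np.mean(R,0);print(l,bot.current_ee_pos().round(4),r.round(2),round(bot.current_opening(),4),round(bot.current_clock(),2));return r
for a in(1.25,1.6,0.0):
    go(a,.1045);go(a,.0965);rd(a)
go(0,.1045)
E
```

```text
1.25 [0.5345 0.2698 0.096 ] [ 2.1  -2.3  -2.05 -0.46 -0.34 -0.02] 0.1485 34.93
1.6 [0.5352 0.2701 0.0971] [ 0.75 -2.29  4.41 -0.4  -0.22 -0.01] 0.1498 35.8
0.0 [0.5342 0.2708 0.0955] [ 3.21  3.62 -6.58  0.79 -0.54  0.02] 0.1461 37.92
```

Entry is free at 0.55 and 0.9, tight at 0.0–0.2 and 1.25, and blocked at 1.6, so the flat is near 0.68 rad. I'll insert there and press.

```bash
python3 - <<'E'
from h import *
from workcell import bot
t=np.array([.5345,.2704]);a=.68
def go(z,sp=.06): bot.line_to((*t,z),rot=rv(a+np.pi/2),max_speed=sp)
def rd(l):
    R=[];Z=[]
    for _ in range(8): bot.hold(.02);R.append(np.r_[bot.current_contact_force(),bot.current_ft_torque()]);Z.append(bot.current_ee_pos())
    r=np.mean(R,0);print(l,np.mean(Z,0).round(4),r.round(2),round(bot.current_opening(),4),round(bot.current_clock(),2));return r
go(.1045);rd("free")
go(.0965);r=rd("in")
go(.0893);r=rd("home?");t=t+.0001*r[:2]
for z in(.0873,.0860,.0848,.0838):
    go(z,.03);r=rd(z)
    if r[2]>8: break
E
```

```text
free [0.5344 0.2703 0.1044] [ 0.08 -0.1  -0.7   0.07  0.03 -0.  ] 0.1482 39.17
in [0.5343 0.2703 0.0961] [ 0.04  0.11 -0.12  0.08  0.03 -0.  ] 0.1484 39.58
home? [0.5345 0.2705 0.0891] [-0.01  0.15 -0.67  0.07  0.01 -0.01] 0.1493 39.98
0.0873 [0.5347 0.2705 0.0877] [-0.9  -0.32  2.71 -0.05  0.18  0.02] 0.1507 40.37
0.086 [0.5347 0.2705 0.0863] [-0.68 -0.51  3.84 -0.07  0.2  -0.01] 0.1493 40.75
0.0848 [0.5347 0.2705 0.0851] [-0.88 -0.96  5.2  -0.09  0.23  0.02] 0.1489 41.13
0.0838 [0.5348 0.2705 0.0842] [-1.1  -1.07  6.04 -0.11  0.28  0.  ] 0.1481 41.52
```

```bash
python3 - <<'E'
from h import *
from workcell import bot
t=np.array([.5345,.2704]);a=.68
def rd(l):
    R=[];Z=[]
    for _ in range(10): bot.hold(.03);R.append(np.r_[bot.current_contact_force(),bot.current_ft_torque()]);Z.append(bot.current_ee_pos())
    r=np.mean(R,0);print(l,np.mean(Z,0).round(4),r.round(2),round(bot.current_opening(),4),round(bot.current_clock(),2))
for z in(.0830,.0824):
    bot.line_to((*t,z),max_speed=.03);rd(z)
c=avg(bot,"side",3)["pixels"]
cv2.imwrite("pics/s8.png",cv2.resize(c[130:200,190:280].clip(0,255).astype(np.uint8),(720,560),interpolation=cv2.INTER_CUBIC))
E
```

```text
0.083 [0.5348 0.2705 0.0835] [-1.7  -0.79  6.85 -0.13  0.36 -0.01] 0.1535 42.1
0.0824 [0.5348 0.2705 0.083 ] [-1.66 -0.92  7.46 -0.14  0.4  -0.01] 0.1467 42.68
```

View pics/s8.png

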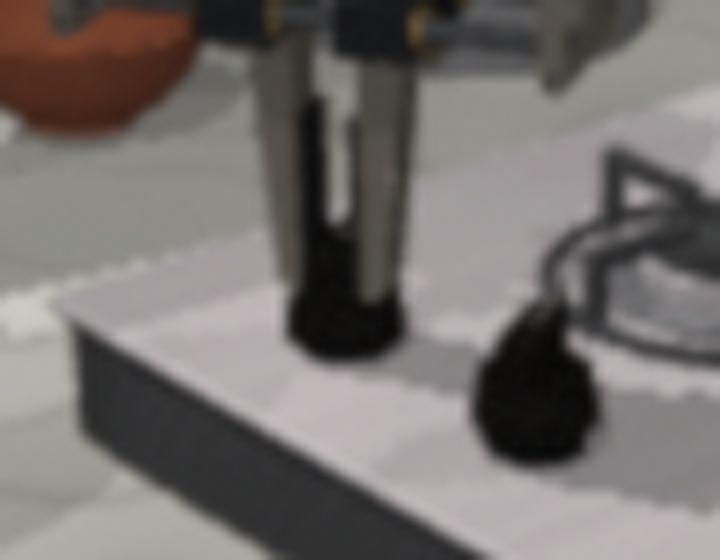

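```bash
python3 - <<'E'
from workcell import bot
bot.hold(.2);print(bot.current_ee_pos(),bot.current_contact_force(),bot.current_opening())
bot.job_done();print(bot.current_clock())
E
```

```text
[0.53476335 0.27048272 0.0830216 ] [-1.35873061 -1.16952428  8.00165157] 0.15091367114691198
the job is handed in; nothing more can be done
the job is handed in; nothing more can be done
```

I picked up the dark knob, seated it on the bare spindle and pressed it down. I handed the job in after about 43 s with the fingers still holding it. No verdict is reported, so these are my own last checks.

- **Grip:** the opening read 0.15, about 14 mm, which matches the width of the bar grip.
- **Seating:** the spring was first felt at about 0.088 m TCP height, as predicted for a knob fully home. At the final yaw it slid in with almost no sideways force.
- **Press:** about 8 N up on the tool at the end, with the TCP 5 mm below first spring contact. By my estimate the spindle is about 4.7–5 mm down out of 6 mm.
- **Bystanders:** I made no deliberate contact with anything else on the lazy susan. I took no final picture of it to confirm nothing moved.

Some checks disagreed:

- **Flat angle:** the pictures suggested about 0.1–0.3 rad for the flat, but the entry tests pointed to about 0.7 rad. Entry was free at 0.55 and 0.9 rad, tight near 0–0.2 and 1.25, and blocked at 1.6. I finished at 0.68 rad.
- **Yaw play:** once home, the knob turned with the gripper over more yaw than the stated play allows, and I found no clear stop. The final flat angle therefore rests on the centre of the free range, not on a measured limit.
- **Spindle position:** the camera estimate of its axis was about 2 mm off from where the knob settled.

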